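Turn the double-ended bit end for end in its cradle

TASK

Two double-ended driver bits lie in aluminium cradles on the bench; the end that sticks out at a cradle's open front is the one in use. In one cradle the wide flat blade sticks out: lift that bit out, turn it end for end and lay it back fully down in both notches of the same cradle, with its slim point sticking out at the front and its blade inside the rear guard. Leave the other bit as it lies, and let go.

Things in the scene. Friction and masses are not known exactly. Their poses are not given: they have to be found in the camera images.
- bit_a: The bit that starts the wrong way round, blade out at the front of cradle_a. Straight, 170 mm long, 0.12 kg: ribbed black grip block in the middle (36 long, 18 x 18), square 10 x 10 dark steel shank out to 60 mm each side, then a flat blade (25 long, 20 wide, 4 thick) at one end, a slim round point (25 long, 6 thick) at the other. Origin at its middle, on the axis; x to the point, z up.
- bit_b: The other bit, exactly like bit_a; it already lies right, its slim point sticking out at the front of cradle_b, and stays so. Same frame as bit_a.
- cradle_a: Fixed aluminium cradle holding bit_a. Origin on the bench midway between its two saddles; x runs from open front to guarded rear, z up. Base plate 8 mm thick, 50 wide. Saddles 8 thick, 50 wide, 65 high stand at x = -40 and +40, free between. Notch: 14 wide, floor 45 above the bench, flaring at 45 degrees from 55 up to 34 wide at the top. A bit in it has its axis 50 above the bench, parallel to x.
- cradle_b: A second cradle exactly like cradle_a, elsewhere on the bench, holding bit_b. Both have behind the rear saddle, x = 44 to 104 mm, a three-sided guard open at the top, 70 mm high, 42 mm wide inside, for the rear end of the bit; the front end sticks out freely at -x.
- bit_a_point (a point): Tip of the slim round point of bit_a, on the bit's axis, at x = +85 mm in its frame.
- bit_a_blade (a point): Tip of the flat blade of bit_a, on the bit's axis, at x = -85 mm in its frame.

How it is judged:
At the end, for the whole second after the job is handed in: bit_a at rest in cradle_a, reversed: point tip 68 to 102 mm in front of the cradle's origin, blade tip as far behind it, both within 12 mm of the midline and 44 to 56 mm above the bench; bit_b within 15 mm of its start (x of bit_a_point in the frame of cradle_a between -0.102 and -0.068 m and y of bit_a_point in the frame of cradle_a between -0.012 and 0.012 m and z of bit_a_point in the frame of cradle_a between 0.044 and 0.056 m and x of bit_a_blade in the frame of cradle_a between 0.068 and 0.102 m and y of bit_a_blade in the frame of cradle_a between -0.012 and 0.012 m and z of bit_a_blade in the frame of cradle_a between 0.044 and 0.056 m and linear speed of bit_a below 0.02 m/s and distance of bit_b from where it was at the start of the episode below 0.015 m); the robot touches nothing.
It fails at once if the other bit is moved by more than 20 mm (distance of bit_b from where it was at the start of the episode above 0.02 m).
It also fails if it takes over 37 s, if anything falls off the work surface, if the arm or the gripper's body presses on something with over 40 N, if the wrist force passes 120 N, or if a joint passes its speed limit or range.

ROBOT

A 7-joint arm with a two-finger parallel gripper is mounted at the origin on a cart in front of the work surface, level with it; the furniture and walls round the work are solid. World frame = base frame: x ahead of the robot, y to its left, z up, the work surface at z = 0. Lengths are in m, angles in rad, forces in N, time in s.
With the tool pointing down it reaches from about 0.4 to 0.875 m from the base axis. Payload 6.5 kg.
Tool frame: the origin (TCP) lies between the finger pads; the fingertips stand 8 mm ahead of it and the grasp point (between the pads) lies 11 mm behind it (tip_extent is the distance from the TCP to the fingertips, in m); z points along the fingers, x is the direction in which the jaws open and shut, and the axes are right-handed (so a half turn about z gives the same grasp; the last joint's range is limited). The gripper opens to 85 mm and grips with 20 to 120 N. Pads are 22 mm wide; open, the fingers measure 114 mm over their backs; the gripper's body (76 mm by 85 mm) begins 54 mm behind the grasp point. The pads swing forward as they close: fully open they stand 13 mm farther back than shut.
Start: joints at [-1.213, 0.536, -0.004, 1.538, 0.003, 1.067, -0.071], TCP at [0.267, 0.592, 0.239] pointing down, gripper open.
Joint ranges: [-2.7, 2.7], [-0.37, 2.16], [-1.27, 1.26], [0.24, 2.4], [-1.31, 4.45], [0.19, 1.91], [-2.76, 2.76]. Speed limits (rad/s): [2.39, 2.39, 3.14, 3.14, 3.14, 3.14, 3.14].

INTERFACE

Orientations are given as a unit quaternion [w, x, y, z].
In Python, from bench import * gives the robot as it stands.
- The arm moves only by the shell command python3 -m creep 'ROWS' [FORCE]. ROWS is text: rows parted by semicolons, each of 7 numbers parted by spaces: the shift along the tool's x, y, z scaled (see below), then the turn, a rotation vector about the tool's x, y, z scaled (see below), then the opening, from 0 (shut) to 1 (fully open). In form: dx dy dz wx wy wz claw; .... A call has 1 to 12 rows; each row shifts and turns the commanded pose from where the row before left it, along the tool's axes as they then stand; what a row does not reach is not made up. The controller multiplies each number of a shift by 0.025 m and each number of a turn by 180 degrees. A row lasts 1/8 s, in which the tool goes at most 62.5 mm and 10.7 degrees, less where a joint would pass 70% of its speed; a pose out of reach is approached as far as the arm can. A call with a number of a shift or a turn outside -1 to 1 is refused whole. A call with a gripper value outside its range is refused whole. The fingers move at their own pace and stop on an object; FORCE is the grip in N (left out, the last holds). Time passes only in rows, so rows that do not move let the fingers close. It gives the time, the measured TCP pose, the force and the opening at its end, in the units of the state.
- state(): the state, without advancing time (a new reading comes with each control period).
- camera(name): name is "side" or "top"; returns (picture, depth): 420x560x3 uint8, blue, green, red; 420x560 float32, m along the optical axis (not along the pixel's ray), 0 where there is no reading.
- camera_model(name): a dict with "K" (3x3 intrinsics, pixels), "k1" (the pictures are not rectified: a ray, as slopes to the right and down, at radius r is drawn at 1 + k1 r^2 times it, then the intrinsics apply), "world_to_cam" (4x4, takes a point from world to camera coordinates). Camera axes: x right, y down, z forward; pixel columns grow to the right and rows downward; lengths in m; the calibration is good to about 2 mm. A picture is of the moment at which its call begins. camera_model takes no time and is no camera call.
- close_job(): hands the job in, once; it reports no verdict.
The state is a dict: "time": time; "qpos": joint angles; "qd": joint speeds; "tau": joint torques, N m; "ee_pos": TCP position; "ee_rot": TCP orientation; "wrist_force": force on the tool from outside, world axes, zero at the start; "moment": the same for the moment, N m; "gripper_width": finger opening in m.
Only numpy, scipy, OpenCV 4.12 (cv2) and the standard library are available. Lean on these libraries where they do the work, as an engineer would, in place of code of your own. Each camera call takes 0.05 s, during which the arm holds its last target. There are 200 camera calls.

## Working session

There is one attempt and no reset: what is moved stays moved. The work goes in short steps, Python scripts to look and compute and a shell command to move; the robot and the scene stay as the last step left them, time stands still between calls to the robot, and variables do not carry over. Pictures are saved under pics/ and viewed, about 8 in all and at most 12, crops included, and the job is handed in when it is done.

```bash
mkdir -p pics; ls; python3 - <<'E'
from bench import *
import cv2
s=state();print(s['time'],s['ee_pos'],s['ee_rot'],s['gripper_width'],s['qpos'])
for n in("side","top"):
    p,d=camera(n);cv2.imwrite(f"pics/{n}0.png",p)
    m=camera_model(n);print(n,m)
E
```

```text
pics
0.0 [0.26705364 0.59193725 0.23841149] [ 5.03309609e-04  8.39993409e-01  5.42595921e-01 -6.96592321e-04] 0.08539581628842371 [-1.21319316  0.53717308 -0.00443737  1.53886568  0.00255746  1.06727813
 -0.07119409]
side {'K': array([[388.04781856,   0.        , 272.59677844],
       [  0.        , 388.04781856, 215.36086369],
       [  0.        ,   0.        ,   1.        ]]), 'k1': -0.06020155766506078, 'world_to_cam': array([[ 0.99774506, -0.06644217,  0.00949902, -0.4743259 ],
       [-0.03366275, -0.61781937, -0.78559916,  0.20532081],
       [ 0.05806559,  0.78350792, -0.61866285,  0.69680872],
       [ 0.        ,  0.        ,  0.        ,  1.        ]])}
top {'K': array([[429.45082048,   0.        , 283.94133805],
       [  0.        , 429.45082048, 212.2558301 ],
       [  0.        ,   0.        ,   1.        ]]), 'k1': -0.11085384933007174, 'world_to_cam': array([[ 0.02391284, -0.99960828,  0.01454189,  0.17508672],
       [-0.98024898, -0.0263012 , -0.19601066,  0.4852538 ],
       [ 0.19631635, -0.00956751, -0.98049393,  0.82307187],
       [ 0.        ,  0.        ,  0.        ,  1.        ]])}
```

View pics/top0.png

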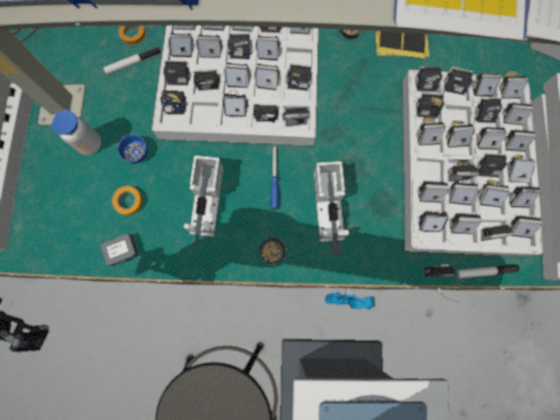

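View pics/side0.png

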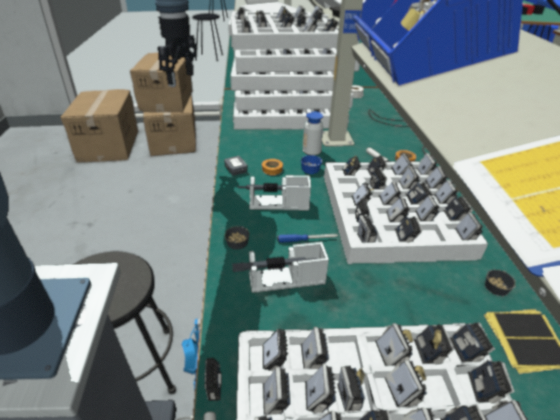

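The top view shows two cradles with their fronts towards the robot. The right one, near (331,200), seems to have the wide blade out at (335,247). The left one, near (204,198), shows a slim point. I'll enlarge both to check, and measure them.

```bash
cat > h.py <<'E'
from bench import *
import cv2, numpy as np
def ray(n,uv,z):
    """pixels -> world points on plane z"""
    m=camera_model(n);K=m['K'];T=m['world_to_cam'];R=T[:3,:3];c=-R.T@T[:3,3]
    uv=np.atleast_2d(np.float64(uv))
    q=cv2.undistortPoints(uv[:,None],K,np.array([m['k1'],0,0,0]))[:,0]
    d=np.c_[q,np.ones(len(q))]@R
    return c+d*((z-c[2])/d[:,2])[:,None]
def proj(n,P):
    m=camera_model(n);T=m['world_to_cam']
    return cv2.projectPoints(np.atleast_2d(np.float64(P)),cv2.Rodrigues(T[:3,:3])[0],T[:3,3],m['K'],np.array([m['k1'],0,0,0]))[0][:,0]
E
python3 - <<'E'
from h import *
p=cv2.imread('pics/top0.png')
a=[cv2.resize(p[145:260,x:x+80],None,fx=5,fy=5,interpolation=cv2.INTER_CUBIC) for x in(165,295)]
cv2.imwrite('pics/c0.png',np.hstack(a))
g=p.max(2)
for x0 in(175,300):
    sub=p[150:255,x0:x0+55]; 
    # bright low-saturation = aluminium
    m=((sub.min(2)>110)).astype(np.uint8)
    cs=cv2.findContours(m,0,2)[0]; c=np.vstack([k for k in cs if cv2.contourArea(k)>30])[:,0]+[x0,150]
    print('cradle',cv2.minAreaRect(c.astype(np.float32)))
    # dark = bit
    m=((sub.max(2)<62)).astype(np.uint8)
    cs=cv2.findContours(m,0,2)[0]
    for k in cs:
        if cv2.contourArea(k)>20: print('dark',cv2.minAreaRect(k+[x0,150]),cv2.contourArea(k))
E
```

```text
cradle ((202.88189697265625, 195.3434600830078), (30.878856658935547, 79.86116027832031), 7.969610214233398)
dark ((200.8499755859375, 205.0499725341797), (7.071067810058594, 16.54629898071289), 8.130102157592773) 94.0
cradle ((330.3414611816406, 200.4268341064453), (78.70299530029297, 29.88721466064453), 85.03025817871094)
dark ((332.5, 211.0), (16.0, 7.0), 90.0) 92.5
```

View pics/c0.png

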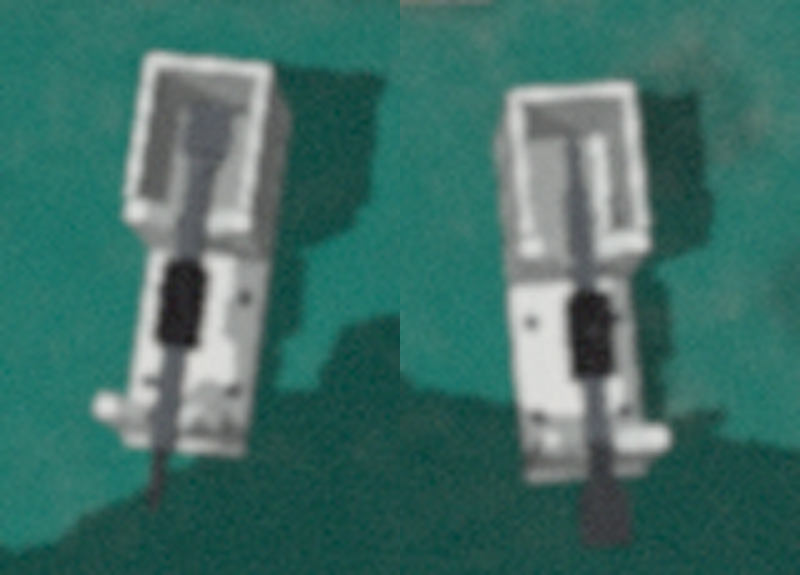

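The crop confirms it: the right cradle has the wide blade out in front (tip near full-image (336,254)), so it is cradle_a. The left cradle has the slim point out, so it is cradle_b. Next I'll work out world positions and the moves.

```bash
python3 - <<'E'
from h import *
p=cv2.imread('pics/top0.png')
bl=ray('top',[336.3,254.3],.05)[0]; pt=ray('top',[329.3,173],.05)[0]
print('bladetip',bl,'pt',pt,'mid',(bl+pt)/2,np.linalg.norm(bl-pt))
g=ray('top',[333,211.6],.057)[0]; print('grip',g)
# guard top corners z=.07 (outer): crop coords
c=np.array([[508,88],[634,83],[648,247],[520,248]]); c=np.c_[295+(c[:,0]-400)/5,145+c[:,1]/5]
print('guard',ray('top',c,.07).round(4))
# centre of guard side view / grip in side view
s=cv2.imread('pics/side0.png'); sub=s[235:295,235:330]
m=(sub.max(2)<50).astype(np.uint8)
for k in cv2.findContours(m,0,2)[0]:
    if cv2.contourArea(k)>15:
        r=cv2.minAreaRect(k+[235,235]); print('side dark',r,ray('side',[r[0]],.055))
print('expected grip px side',proj('side',g))
E
```

```text
bladetip [0.39759429 0.0812762  0.05      ] pt [0.56508277 0.09578563 0.05      ] mid [0.48133853 0.08853091 0.05      ] 0.1681157822632471
grip [0.48258937 0.08898228 0.057     ]
guard [[0.5802 0.1239 0.07  ]
 [0.584  0.0727 0.07  ]
 [0.5156 0.0674 0.07  ]
 [0.5137 0.1186 0.07  ]]
side dark ((276.0, 262.5), (9.0, 18.0), 90.0) [[0.48731085 0.08650168 0.055     ]]
side dark ((241.41419982910156, 244.49411010742188), (5.846154689788818, 14.53846263885498), 67.38013458251953) [[0.41998014 0.14238134 0.055     ]]
expected grip px side [[273.5182473  260.97230071]]
```

Bit_a's middle is near (0.482, 0.0885), its axis is yawed 4.9°, and the cradle origin is near (0.478, 0.089). I'll move above it, turn −29° about tool z so that half a turn of the last joint stays available, and take a close look.

```bash
python3 -m creep '-0.823 0.895 0 0 0 0 0.55;-0.823 0.895 0 0 0 0 0.55;-0.823 0.895 0 0 0 0 0.55;-0.823 0.895 0 0 0 0 0.55;-0.823 0.895 0 0 0 0 0.55;-0.823 0.895 0 0 0 0 0.55;-0.823 0.895 0 0 0 0 0.55;-0.823 0.895 0 0 0 0 0.55;-0.823 0.895 0 0 0 0 0.55;-0.823 0.895 0 0 0 0 0.55;-0.823 0.895 0 0 0 0 0.55;-0.823 0.895 0 0 0 0 0.55' 40
python3 -m creep '-0.823 0.895 0 0 0 0 0.55;-0.823 0.895 0 0 0 0 0.55;-0.823 0.895 0 0 0 0 0.55;-0.823 0.895 0.5 0 0 0 0.55;-0.823 0.895 0.5 0 0 0 0.55;-0.823 0.895 0.5 0 0 0 0.55;0 0 0.8 0 0 -0.054 0.55;0 0 0.8 0 0 -0.054 0.55;0 0 0 0 0 -0.054 0.55;0 0 0 0 0 0 0.55;0 0 0 0 0 0 0.55'
cat >> h.py <<'E'
from scipy.spatial.transform import Rotation as Ro
def pose():
    s=state();w,x,y,z=s['ee_rot'];R=Ro.from_quat([x,y,z,w]).as_matrix()
    print('t',s['time'],'pos',np.round(s['ee_pos'],4),'xang',np.degrees(np.arctan2(R[1,0],R[0,0])).round(2),'z',R[:,2].round(4),'w',round(s['gripper_width'],4),'F',np.round(s['wrist_force'],1),'q1,q7',np.round(s['qpos'][[0,6]],3))
    return np.array(s['ee_pos']),R
def rel(P):
    p,R=pose(); print('units',(R.T@(np.array(P)-p)/.025).round(3))
E
python3 - <<'E'
from h import *
rel([.482,.0885,.039])
for n,x,y in(('top',290,140),('side',215,190)):
    p,d=camera(n);cv2.imwrite(f'pics/{n}1.png',p)
    (t,)=(cv2.resize(p[y:y+130,x:x+130],(390,390),interpolation=cv2.INTER_CUBIC),)
    globals()[n+'c']=t
cv2.imwrite('pics/c1.png',np.hstack([topc,sidec]))
E
```

```text
time: 1.6
ee_pos: [0.4106, 0.2559, 0.2391]
ee_rot: [0.0, 0.84, 0.543, -0.0]
wrist_force: [-0.3, -0.2, -0.2]
gripper_width: 0.0471
time: 2.98
ee_pos: [0.4822, 0.0893, 0.1619]
ee_rot: [0.0, 0.678, 0.735, 0.0]
wrist_force: [0.2, 0.4, -0.6]
gripper_width: 0.0467
t 2.975 pos [0.4822 0.0893 0.1619] xang 94.69 z [ 3.e-04  1.e-04 -1.e+00] w 0.0467 F [ 0.2  0.4 -0.6] q1,q7 [-0.341  1.419]
units [-0.031 -0.014  4.918]
```

View pics/c1.png

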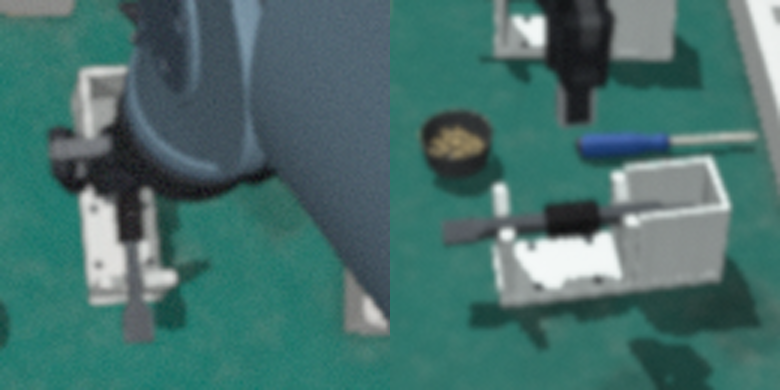

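The close view shows the gripper directly above the grip block: finger at (277,227) and block at (276,263) in the side image. I'll descend and close.

```bash
python3 -m creep '-0.03 0 0.8 0 0 0 0.55;0 0 0.8 0 0 0 0.55;0 0 0.8 0 0 0 0.55;0 0 0.8 0 0 0 0.55;0 0 0.8 0 0 0 0.55;0 0 0.6 0 0 0 0.55;0 0 0.3 0 0 0 0.55;0 0 0 0 0 0 0.55' 40
python3 - <<'E'
from h import *
rel([.482,.0885,.039])
E
python3 -m creep '0 0 0 0 0 0 0.1;0 0 0 0 0 0 0.1;0 0 0 0 0 0 0.1;0 0 0 0 0 0 0.1;0 0 0 0 0 0 0.1;0 0 0 0 0 0 0.1' 50
python3 - <<'E'
from h import *
pose()
E
```

```text
time: 4.08
ee_pos: [0.4821, 0.0885, 0.0391]
ee_rot: [-0.0, 0.676, 0.736, -0.0]
wrist_force: [-0.6, 0.1, 0.3]
gripper_width: 0.0469
t 4.075 pos [0.4821 0.0885 0.0391] xang 94.87 z [-4.e-04 -2.e-04 -1.e+00] w 0.0469 F [-0.6  0.1  0.3] q1,q7 [-0.317  1.443]
units [-0.001 -0.004  0.005]
time: 4.82
ee_pos: [0.4827, 0.0887, 0.04]
ee_rot: [0.0, 0.676, 0.737, 0.001]
wrist_force: [-1.4, -0.7, 5.8]
gripper_width: 0.017
t 4.825 pos [0.4827 0.0887 0.04  ] xang 94.87 z [ 1.2e-03  4.0e-04 -1.0e+00] w 0.017 F [-1.4 -0.7  5.8] q1,q7 [-0.316  1.444]
```

Gripped at 17 mm. Lifting 85 mm, then checking.

```bash
python3 -m creep '0 0 -0.3 0 0 0 0.1;0 0 -0.5 0 0 0 0.1;0 0 -0.6 0 0 0 0.1;0 0 -0.6 0 0 0 0.1;0 0 -0.6 0 0 0 0.1;0 0 -0.6 0 0 0 0.1;0 0 -0.2 0 0 0 0.1;0 0 0 0 0 0 0.1;0 0 0 0 0 0 0.1'
python3 - <<'E'
from h import *
pose()
out=[]
for n,x,y in(('top',290,140),('side',215,190)):
    p,d=camera(n);cv2.imwrite(f'pics/{n}2.png',p)
    out.append(cv2.resize(p[y:y+130,x:x+130],(390,390),interpolation=cv2.INTER_CUBIC))
cv2.imwrite('pics/c2.png',np.hstack(out))
E
```

```text
time: 5.95
ee_pos: [0.4818, 0.0885, 0.1238]
ee_rot: [-0.0, 0.676, 0.737, -0.0]
wrist_force: [-0.4, 0.2, -2.7]
gripper_width: 0.017
t 5.95 pos [0.4818 0.0885 0.1238] xang 94.88 z [-1.e-03 -3.e-04 -1.e+00] w 0.017 F [-0.4  0.2 -2.7] q1,q7 [-0.334  1.431]
```

View pics/c2.png

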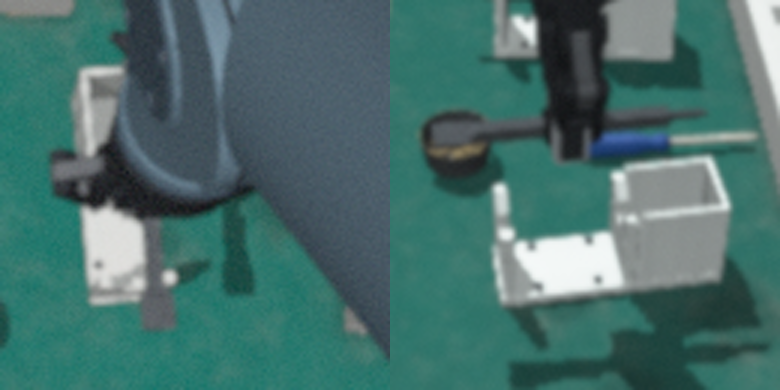

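The bit is held level and clear of the cradle. Turning 180° about tool z.

```bash
python3 -m creep '0 0 0 0 0 0.05 0.1;0 0 0 0 0 0.055 0.1;0 0 0 0 0 0.055 0.1;0 0 0 0 0 0.055 0.1;0 0 0 0 0 0.055 0.1;0 0 0 0 0 0.055 0.1;0 0 0 0 0 0.055 0.1;0 0 0 0 0 0.055 0.1;0 0 0 0 0 0.055 0.1;0 0 0 0 0 0.055 0.1;0 0 0 0 0 0.055 0.1;0 0 0 0 0 0.055 0.1'
python3 -m creep '0 0 0 0 0 0.055 0.1;0 0 0 0 0 0.055 0.1;0 0 0 0 0 0.055 0.1;0 0 0 0 0 0.055 0.1;0 0 0 0 0 0.055 0.1;0 0 0 0 0 0.055 0.1;0 0 0 0 0 0.015 0.1;0 0 0 0 0 0 0.1;0 0 0 0 0 0 0.1'
python3 - <<'E'
from h import *
rel([.482,.0886,.0398])
out=[]
for n,x,y in(('top',290,140),('side',215,190)):
    p,d=camera(n);cv2.imwrite(f'pics/{n}3.png',p)
    out.append(cv2.resize(p[y:y+130,x:x+130],(390,390),interpolation=cv2.INTER_CUBIC))
cv2.imwrite('pics/c3.png',np.hstack(out))
E
```

```text
time: 7.55
ee_pos: [0.4819, 0.0886, 0.1239]
ee_rot: [0.0, 0.979, -0.202, -0.0]
wrist_force: [-0.6, 0.1, -1.5]
gripper_width: 0.0174
time: 8.68
ee_pos: [0.4822, 0.0886, 0.1243]
ee_rot: [-0.0, 0.737, -0.676, -0.0]
wrist_force: [-0.8, 0.2, -1.6]
gripper_width: 0.0175
t 8.675 pos [0.4822 0.0886 0.1243] xang -85.01 z [-1.e-04  2.e-04 -1.e+00] w 0.0175 F [-0.8  0.2 -1.6] q1,q7 [-0.947 -1.11 ]
units [-1.000e-03  6.000e-03  3.379e+00]
```

View pics/c3.png

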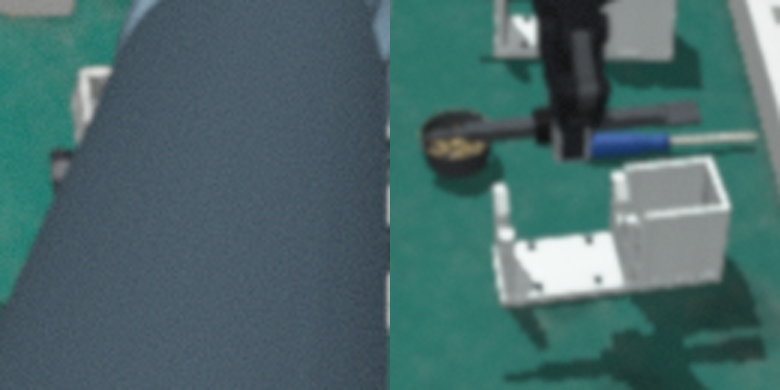

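The turn is complete: blade at the rear, point at the front, yaw −85.0° (180° to within 0.1°). Lowering slowly.

```bash
python3 -m creep '0 0 0.5 0 0 0 0.1;0 0 0.5 0 0 0 0.1;0 0 0.5 0 0 0 0.1;0 0 0.5 0 0 0 0.1;0 0 0.3 0 0 0 0.1;0 0 0.3 0 0 0 0.1;0 0 0.3 0 0 0 0.1;0 0 0 0 0 0 0.1'
python3 - <<'E'
from h import *
rel([.482,.0886,.0398])
E
```

```text
time: 9.78
ee_pos: [0.482, 0.0885, 0.0514]
ee_rot: [0.0, 0.737, -0.676, -0.0]
wrist_force: [-0.7, -0.6, -1.2]
gripper_width: 0.0175
t 9.775 pos [0.482  0.0885 0.0514] xang -85.12 z [-6.e-04 -2.e-04 -1.e+00] w 0.0175 F [-0.7 -0.6 -1.2] q1,q7 [-0.836 -1.002]
units [-0.005 -0.002  0.465]
```

```bash
python3 -m creep '0 0 0.15 0 0 0 0.1;0 0 0.15 0 0 0 0.1;0 0 0.12 0 0 0 0.1;0 0 0 0 0 0 0.1;0 0 0 0 0 0 0.1'
python3 - <<'E'
from h import *
rel([.482,.0886,.0398])
out=[]
for n,x,y in(('top',290,140),('side',215,190)):
    p,d=camera(n);cv2.imwrite(f'pics/{n}4.png',p)
    out.append(cv2.resize(p[y:y+130,x:x+130],(390,390),interpolation=cv2.INTER_CUBIC))
cv2.imwrite('pics/c4.png',np.hstack(out))
E
```

```text
time: 10.4
ee_pos: [0.4823, 0.0885, 0.0413]
ee_rot: [-0.0, 0.737, -0.676, 0.0]
wrist_force: [0.2, -0.6, -1.5]
gripper_width: 0.0169
t 10.4 pos [0.4823 0.0885 0.0413] xang -85.12 z [ 1.e-04 -0.e+00 -1.e+00] w 0.0169 F [ 0.2 -0.6 -1.5] q1,q7 [-0.82  -0.986]
units [-0.004  0.01   0.061]
```

View pics/c4.png

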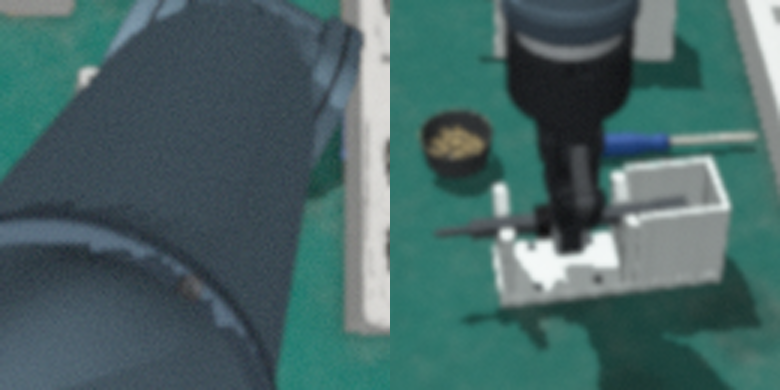

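The bit is in the notches, point front at (231,268) and blade inside the guard at (313,257). Lowering the last ~1.5 mm and releasing.

```bash
python3 -m creep '0 0 0.05 0 0 0 0.1;0 0 0.03 0 0 0 0.1;0 0 0 0 0 0 0.1;0 0 0 0 0 0 0.1'
python3 -m creep '0 0 0 0 0 0 0.55;0 0 0 0 0 0 0.55;0 0 0 0 0 0 0.55;0 0 0 0 0 0 0.55;0 0 0 0 0 0 0.55'
python3 -m creep '0 0 -0.4 0 0 0 0.55;0 0 -0.8 0 0 0 0.55;0 0 -0.9 0 0 0 0.55;0 0 -0.9 0 0 0 0.55;0 0 -0.9 0 0 0 0.55;0 0 -0.9 0 0 0 0.55;0 0 -0.9 0 0 0 0.55;0 0 -0.9 0 0 0 0.55;0 0 0 0 0 0 0.55'
python3 -m creep '-1 0 0 0 0 0 0.55;-1 0 0 0 0 0 0.55;-1 0 0 0 0 0 0.55;-1 0 0 0 0 0 0.55;-1 0 0 0 0 0 0.55;-1 0 0 0 0 0 0.55;-1 0 0 0 0 0 0.55;-1 0 0 0 0 0 0.55;-1 0 0 0 0 0 0.55;-1 0 0 0 0 0 0.55;-1 0 0 0 0 0 0.55;0 0 0 0 0 0 0.55'
python3 - <<'E'
from h import *
pose()
out=[]
for n,x,y in(('top',290,140),('side',215,190)):
    p,d=camera(n);cv2.imwrite(f'pics/{n}5.png',p)
    out.append(cv2.resize(p[y:y+130,x:x+130],(390,390),interpolation=cv2.INTER_CUBIC))
cv2.imwrite('pics/c5.png',np.hstack(out))
E
```

```text
time: 11.0
ee_pos: [0.4824, 0.0886, 0.04]
ee_rot: [-0.0, 0.736, -0.676, -0.0]
wrist_force: [-3.0, -0.1, 9.3]
gripper_width: 0.0173
time: 11.62
ee_pos: [0.4822, 0.0886, 0.0393]
ee_rot: [-0.0, 0.737, -0.676, 0.0]
wrist_force: [0.0, 0.3, -0.0]
gripper_width: 0.0469
time: 12.75
ee_pos: [0.4831, 0.0886, 0.2058]
ee_rot: [-0.001, 0.737, -0.676, 0.001]
wrist_force: [0.8, 0.1, -0.2]
gripper_width: 0.047
time: 14.25
ee_pos: [0.4581, 0.365, 0.2038]
ee_rot: [0.0, 0.738, -0.675, -0.0]
wrist_force: [-0.4, -0.2, -0.1]
gripper_width: 0.0469
t 14.25 pos [0.4581 0.365  0.2038] xang -84.91 z [-2.e-04 -0.e+00 -1.e+00] w 0.0469 F [-0.4 -0.2 -0.1] q1,q7 [-1.419 -1.681]
```

View pics/c5.png

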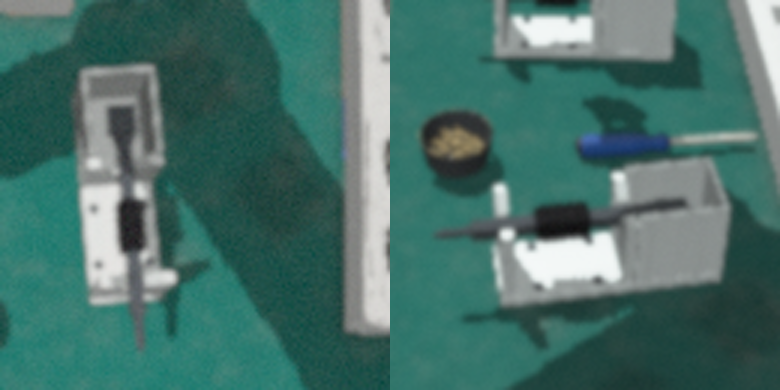

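The bit now lies with its point out at (337,257) and its blade inside the guard. A final numeric check, with bit_b included.

```bash
python3 - <<'E'
from h import *
o=np.array([.4784,.0894]);a=np.radians(4.8);X=np.array([np.cos(a),np.sin(a)]);Y=np.array([-X[1],X[0]])
for n,uv in(('point',[337,256.6]),('blade',[330,175.8])):
    P=ray('top',[uv],.05)[0][:2]-o; print(n,(P@X).round(4),(P@Y).round(4))
d0=None
p,d=camera('top');q=cv2.imread('pics/top0.png')
for nm,im in(('start',q),('now',p)):
    for x0 in(175,300):
        m=(im[150:255,x0:x0+55].max(2)<62).astype(np.uint8)
        if nm=='now' and x0==175: m[:, :]=(im[150:255,x0:x0+55].max(2)<55)
        print(nm,x0,[(np.round(cv2.minAreaRect(k+[x0,150])[0],1)) for k in cv2.findContours(m,0,2)[0] if cv2.contourArea(k)>40])
# side view of bit_b
ps,ds=camera('side');qs=cv2.imread('pics/side0.png')
for nm,im in(('s0',qs),('s1',ps)):
    m=(im[170:210,245:315].max(2)<60).astype(np.uint8)
    print(nm,[np.round(cv2.minAreaRect(k+[245,170])[0],1) for k in cv2.findContours(m,0,2)[0] if cv2.contourArea(k)>15])
# heights from top depth along bit axis (top surface)
m=camera_model('top');T=np.linalg.inv(m['world_to_cam'])
for uv in([333,213.5],[335,238],[331,195],[330,178]):
    z=np.median(d[int(uv[1])-1:int(uv[1])+2,int(uv[0]):int(uv[0])+2]);k=cv2.undistortPoints(np.float64([[uv]]),m['K'],np.array([m['k1'],0,0,0]))[0,0]
    print(uv,(T@np.r_[k*z,z,1])[:3].round(4))
E
```

```text
point -0.0859 -0.0024
blade 0.0809 -0.0018
start 175 [array([200.8, 205. ])]
start 300 [array([332.5, 211. ])]
now 175 [array([191.2, 191.2])]
now 300 [array([333. , 214.5])]
s0 [array([266.5, 187.5])]
s1 [array([266.5, 187.5])]
[333, 213.5] [0.4781 0.0894 0.06  ]
[335, 238] [0.4294 0.0847 0.0555]
[331, 195] [0.5173 0.0928 0.0547]
[330, 178] [0.5531 0.0949 0.0547]
```

```bash
python3 -c "
from bench import *
print(close_job())"
```

```text
the job is handed in; nothing more can be done
None
```

I lifted bit_a (blade out, in the right-hand cradle) by its grip block, turned it 180° and laid it back in the same cradle. I then released it, backed the arm away and handed the job in after about 14.5 s of the 37 s allowed.

| Last check | Measured | Allowed |
|---|---|---|
| Point tip, x in cradle_a | −86 mm | −102 to −68 mm |
| Blade tip, x in cradle_a | +81 mm | 68 to 102 mm |
| Both tips, off the midline | about 2 mm | 12 mm |

- **Seating:** depth readings put the top of the shank at 55 mm and the top of the grip block at 60 mm. That fits the bit lying fully down in both notches with its axis at 50 mm.
- **bit_b:** its grip block is at the same pixel in the side view before and after. The top-view check failed: the dark spot it picked up was about 17 px away from where bit_b's grip block had been, probably because the arm or its shadow was over that cradle. So only the side view confirms bit_b.
- **Forces:** the highest wrist force printed was about 10 N, as the bit was set down.

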